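# Shut the lids of the filled day box with one run of the fingertips

## Task

One of the seven day boxes in the dispensing tray has just been filled and its four lids still stand open. Run your fingertips lightly along its row, from the end on the lids' hinge side (the end away from you) towards yourself, so that the lids fold down one after another in that order, and see that each is fully shut. Press gently, bend no lid further back, lift nothing, and leave the tray, the boxes and everything around them where they are.

Things in the scene. Friction and masses are not known exactly. Their poses are not given: they have to be found in the camera images.
- open_box: the day box whose lids stand open: a white plastic strip, 170 long (its own x) by 40 wide (its own y), 34 high plus the lids, with four square compartments in a row along its x, filled with pills and capsules. Origin at the centre of its underside, z up. It sits loose in any one of the tray's seven places, its x parallel to the tray's x. It weighs about 0.14 kg.
- tray: grey plastic tray, 182 (its x) by 298 (its y) by 20 mm high, floor 4 mm thick, origin at the centre of its underside; it stands loose on a rubber underside, its x pointing away from the robot within 17 degrees, with the seven day boxes side by side across its y, 41 mm apart (in all about 2 kg). The boxes' undersides lie 4 mm above the counter, so the tops of shut lids lie 41 mm above it
- lid1 (a joint): opening of the first lid of the open box, counted from the box's +x end (the end away from the robot), in rad: 0 is fully shut, 1.57 stands upright, stop at 1.9. It starts between 0.75 and 1.5. The hinge is light (about 0.006 N m of friction) and the lid stays where it is left
- lid2 (a joint): opening of the second lid of the open box, counted from the box's +x end (the end away from the robot), in rad: 0 is fully shut, 1.57 stands upright, stop at 1.9. It starts between 0.75 and 1.5. The hinge is light (about 0.006 N m of friction) and the lid stays where it is left
- lid3 (a joint): opening of the third lid of the open box, counted from the box's +x end (the end away from the robot), in rad: 0 is fully shut, 1.57 stands upright, stop at 1.9. It starts between 0.75 and 1.5. The hinge is light (about 0.006 N m of friction) and the lid stays where it is left
- lid4 (a joint): opening of the fourth lid of the open box, counted from the box's +x end (the end away from the robot), in rad: 0 is fully shut, 1.57 stands upright, stop at 1.9. It starts between 0.75 and 1.5. The hinge is light (about 0.006 N m of friction) and the lid stays where it is left
- hinge1 (a point): middle of the hinge line of the first lid, on the box, half-way up the lid's thickness; the hinge runs along the box's y, across the row. Shut, the lid lies from here 36 mm towards the box's -x, plus a 16 mm wide thumb tab to 39.5 mm, its top 1.5 mm above this point. Open, it leans up and towards -x, and its outer face looks to +x and up
- hinge2 (a point): the same point of the second lid; the hinges are 42 mm apart along the box's -x, so each tab ends just short of the next lid's hinge. Each lid is a frosted clear plate 38 mm wide and 3 mm thick, its hinge edge bevelled
- hinge3 (a point): the same point of the third lid; the hinges are 42 mm apart along the box's -x, so each tab ends just short of the next lid's hinge. Each lid is a frosted clear plate 38 mm wide and 3 mm thick, its hinge edge bevelled
- hinge4 (a point): the same point of the fourth lid; the hinges are 42 mm apart along the box's -x, so each tab ends just short of the next lid's hinge. Each lid is a frosted clear plate 38 mm wide and 3 mm thick, its hinge edge bevelled
- shut_box1: one of six other day boxes in the tray, same size as the open box, its lids shut (tops 37 mm above its underside, flush with the others); origin at the centre of its underside
- shut_box2: one of six other day boxes in the tray, same size as the open box, its lids shut (tops 37 mm above its underside, flush with the others); origin at the centre of its underside
- shut_box3: one of six other day boxes in the tray, same size as the open box, its lids shut (tops 37 mm above its underside, flush with the others); origin at the centre of its underside
- shut_box4: one of six other day boxes in the tray, same size as the open box, its lids shut (tops 37 mm above its underside, flush with the others); origin at the centre of its underside
- shut_box5: one of six other day boxes in the tray, same size as the open box, its lids shut (tops 37 mm above its underside, flush with the others); origin at the centre of its underside
- shut_box6: one of six other day boxes in the tray, same size as the open box, its lids shut (tops 37 mm above its underside, flush with the others); origin at the centre of its underside
- pill_bottle: loose brown pill jar with white cap, 44 mm across, 78 high; a bystander beside the tray, origin at the centre of its underside
- tincture_bottle: loose brown glass bottle with black cap, 38 mm across, 88 high; a bystander beside the tray, origin at the centre of its underside
- scale_weight: loose brass scale weight with a knob, 32 mm across, 46 high; a bystander beside the tray, origin at the centre of its underside
- porcelain_cup: loose white porcelain cup, 60 mm across at the rim, 45 high; a bystander beside the tray, origin at the centre of its underside
- spatula: loose flat steel tablet spatula, 155 mm long, 28 wide at the blade, 5 thick, lying lengthwise on the lids of one of the shut boxes; a bystander, origin at the centre of its underside (where handle and blade meet)
- carton: loose cardboard carton, 55 by 75 by 28 mm high; a bystander beside the tray, origin at the centre of its underside
Mind the look-alikes: they are no part of the job. What is shaped like the open_box but blue is not meant.

How it is judged:
By the outcome, as a careful person would: the job done as asked, in the order asked, and still so for the second after the job is handed in, with the robot touching nothing.
It also fails if it takes over 48 s, if anything falls off the work surface, if the arm or the gripper's body presses on something with over 40 N, if the wrist force passes 120 N, or if a joint passes its speed limit or range.

## Robot

A 6-joint arm with a two-finger parallel gripper is mounted at the origin on the work surface. World frame = base frame: x ahead of the robot, y to its left, z up, the work surface at z = 0. Lengths are in m, angles in rad, forces in N, time in s.
With the tool pointing down it reaches from about 0.375 to 0.925 m from the base axis. Payload 5.7 kg.
Tool frame: the origin (TCP) lies midway between the tips of the shut fingers; the grasp point (between the pads) lies 19 mm behind it (bot.tcp_to_grasp is the distance from the TCP to the grasp point, in m); z points along the fingers, x is the direction in which the jaws open and shut, and the axes are right-handed (so a half turn about z gives the same grasp; the last joint's range is limited). The gripper opens to 85 mm and grips with 20 to 120 N. Pads are 22 mm wide; open, the fingers measure 114 mm over their backs; the gripper's body (76 mm by 85 mm) begins 54 mm behind the grasp point. The pads swing forward as they close: fully open they stand 13 mm farther back than shut.
Start: joints at [1.179, 0.359, 1.51, -0, 1.272, -0.115], TCP at [0.164, 0.577, 0.231] pointing down, gripper open.
Joint ranges: [-2.97, 2.97], [-1.01, 2.36], [0.21, 2.38], [-0.96, 4.11], [0.2, 2.71], [-2.98, 2.98]. Speed limits (rad/s): [2.39, 2.39, 3.14, 3.14, 3.14, 3.14].

## Interface

Orientations are given as a rotation vector (axis times angle).
In Python, from plant import bot, imaging gives the robot as it stands. The module is installed in compiled form; this text tells all that it offers.
- The arm moves only by the tool move_arm, never from a script. Its argument "commands" is a list that holds one entry, the list of rows, each a list of 7 numbers: the shift along the tool's x, y, z in mm, then the turn, a rotation vector about the tool's x, y, z in degrees, then the opening, from 0 (shut) to 1 (fully open). In form: [[[x, y, z, rx, ry, rz, gripper], ...]]. A call has 1 to 12 rows; each row is the pose to reach, as a shift and turn from the pose commanded when the call began, along the tool's axes at that moment; what a row does not reach only later rows make up. A row lasts 1/10 s, in which the tool goes at most 50 mm and 8.59 degrees, less where a joint would pass 70% of its speed; a pose out of reach is approached as far as the arm can. A call with a gripper value outside its range is refused whole. The fingers move at their own pace and stop on an object; "force" is the grip in N (left out, the last holds). Time passes only in rows, so rows that repeat a pose let the fingers close. It gives the time, the measured TCP pose, the force and the opening at its end, in the units of the state.
- bot.read_state(): the state, without advancing time (a new reading comes with each control period).
- imaging.camera(name): name is "scene" or "side" or "wrist"; returns a dict with "image" (420x560x3 uint8, red, green, blue), "z_map" (420x560 float32, m along the optical axis (not along the pixel's ray), 0 where there is no reading), "fov_y" (degrees; the focal length in pixels is half the picture's height over the tangent of half this angle, whatever the lens; pixels are square), "cx", "cy" (the principal point, pixels), "k1" (the pictures are not rectified: a ray, as slopes to the right and down, at radius r is drawn at 1 + k1 r^2 times it, then the intrinsics apply), "cam_to_world" (4x4, takes a point from camera to world coordinates). Camera axes: x right, y down, z forward; pixel columns grow to the right and rows downward; lengths in m; the calibration is good to about 2 mm. A picture is of the moment at which its call begins.
- bot.close_job(): hands the job in, once; it reports no verdict.
The state is a dict: "t": time; "q": joint angles; "qvel": joint speeds; "joint_torque": joint torques, N m; "ee_pos": TCP position; "eef_rot": TCP orientation; "wrist_force": force on the tool from outside, world axes, zero at the start; "wrist_torque": the same for the moment, N m; "width": finger opening in m.
Only numpy, scipy, OpenCV 4.12 (cv2) and the standard library are available. Lean on these libraries where they do the work, as an engineer would, in place of code of your own. Each camera call takes 0.05 s, during which the arm holds its last target.

## Working session

There is one attempt and no reset: what is moved stays moved. The work goes in short steps, Python scripts to look and compute and a tool call to move; the robot and the scene stay as the last step left them, time stands still between calls to the robot, and variables do not carry over. Pictures are saved under pics/ and viewed, and the job is handed in when it is done.

Besides the shell and the picture viewer there is one more tool, called after "Call:" as name(argument=value, ...), one argument or row to a line, values as JSON. move_arm: Moves the arm, as the interface text tells. Its arguments: {"type":"object","properties":{"commands":{"type":"array","items":{"type":"array","items":{"type":"array","items":{"type":"number"}}}},"force":{"type":"number"}},"required":["commands"]}

```bash
ls; mkdir -p pics
cat > h.py <<'E'
import numpy as np,cv2
from plant import bot,imaging
def grab(n):
    d=imaging.camera(n); np.savez(''+n+'.npz',**d); return d
def f(d): return 210/np.tan(np.radians(float(d['fov_y']))/2)
def ray(d,u,v):
    F=f(d);K=np.array([[F,0,d['cx']],[0,F,d['cy']],[0,0,1.]])
    p=cv2.undistortPoints(np.array([[[u,v]]],float),K,np.array([float(d['k1']),0,0,0]))[0,0]
    return p
def onplane(d,u,v,z):
    p=ray(d,u,v);T=d['cam_to_world'];r=T[:3,:3]@[p[0],p[1],1];o=T[:3,3]
    return o+r*(z-o[2])/r[2]
def pt(d,u,v):
    p=ray(d,u,v);T=d['cam_to_world'];z=d['z_map'][int(round(v)),int(round(u))]
    return T[:3,:3]@(np.array([p[0],p[1],1])*z)+T[:3,3]
def cloud(d):
    F=f(d);K=np.array([[F,0,d['cx']],[0,F,d['cy']],[0,0,1.]])
    v,u=np.mgrid[0:420,0:560]
    p=cv2.undistortPoints(np.stack([u,v],-1).reshape(-1,1,2).astype(float),K,np.array([float(d['k1']),0,0,0])).reshape(420,560,2)
    z=d['z_map'].astype(float);P=np.dstack([p[...,0]*z,p[...,1]*z,z]);T=d['cam_to_world']
    W=P@T[:3,:3].T+T[:3,3];W[z==0]=np.nan;return W
E
python3 - <<'E'
from h import *
print(bot.read_state())
for n in('scene','side','wrist'):
    d=grab(n);cv2.imwrite(f'pics/{n}0.png',d['image'][...,::-1]);print(n,d['fov_y'],d['k1'],d['cam_to_world'])
E
```

```text
pics
{'t': 0.0, 'q': array([ 1.17890973e+00,  3.59506077e-01,  1.51145060e+00,  2.59280089e-05,
        1.27246306e+00, -1.15110345e-01]), 'qvel': array([ 2.18021944e-04,  4.92119959e-04, -9.61967854e-05,  4.49717778e-04,
       -6.34044333e-04,  4.97422770e-04]), 'joint_torque': array([-1.22607435e-04, -5.27641225e+01, -2.78615570e+01, -1.92757402e-04,
        1.32680786e-02, -3.59588157e-06]), 'ee_pos': array([0.16369841, 0.5765354 , 0.23044601]), 'eef_rot': array([ 2.50592861e+00,  1.89320699e+00, -2.49250455e-03]), 'wrist_force': array([ 0.62853438, -0.88318579, -0.07935789]), 'wrist_torque': array([-0.00076374, -0.00576072,  0.0922153 ]), 'width': 0.08549609986052721}
scene 55.47477199795104 0.016953828082474746 [[-0.36041967  0.60912619 -0.70644387  1.17892841]
 [ 0.93278689  0.23332319 -0.27471606  0.27598285]
 [-0.00250701 -0.75797465 -0.6522792   0.65552214]
 [ 0.          0.          0.          1.        ]]
side 50.479688673415026 -0.0007471247747456524 [[ 0.95492173 -0.19649885  0.22251445  0.34634441]
 [-0.29676668 -0.61333892  0.73194597 -0.62589249]
 [-0.00734977 -0.76498599 -0.64400498  0.67203602]
 [ 0.          0.          0.          1.        ]]
wrist 60.2269713152473 -0.0550458291147608 [[ 0.27329085  0.91239464  0.30470991  0.08523746]
 [ 0.96192845 -0.25842564 -0.08893727  0.59978281]
 [-0.00240103  0.31741488 -0.94828373  0.37258183]
 [ 0.          0.          0.          1.        ]]
```

View pics/scene0.png

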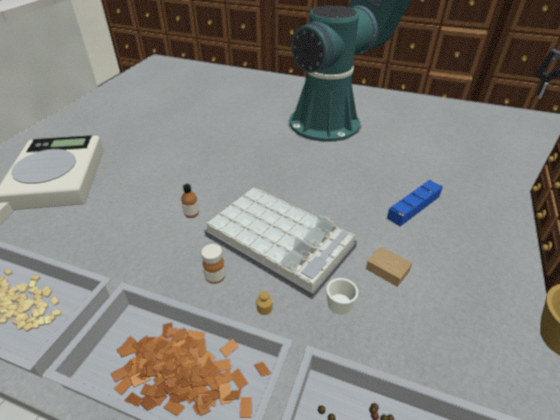

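View pics/side0.png

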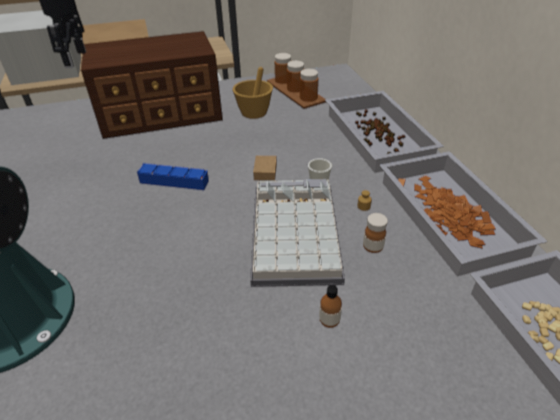

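View pics/wrist0.png

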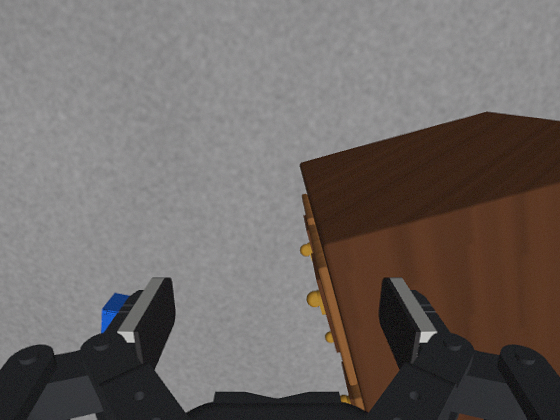

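The scene view shows the white tray at about (280,235). Its open row is near the right edge, around (310,245). The blue strip at (415,202) is the look-alike. I'll enlarge both views to confirm.

Run:
```python
from h import *
for n,(x0,y0,x1,y1),s in(('scene',(195,175,365,300),4.6),('side',(240,165,350,290),4.7)):
    im=np.load(n+'.npz')['image'][...,::-1][y0:y1,x0:x1]
    cv2.imwrite(f'pics/{n}_crop.png',cv2.resize(im,None,fx=s,fy=s,interpolation=cv2.INTER_CUBIC))
d=np.load('scene.npz');W=cloud(d)
m=W[...,2]>0.055
roi=(W[...,0]>.35)&(W[...,0]<.9)&(W[...,1]>-.3)&(W[...,1]<.5)
print(np.c_[W[m&roi]][::15].round(3)[:40])
# top of shut lids
t=roi&(abs(W[...,2]-.041)<.006); P=W[t]; print(t.sum(),P[:,2].mean(),cv2.minAreaRect(P[:,:2].astype(np.float32)))
```

```text
[[ 0.551 -0.186  0.088]
 [ 0.557 -0.174  0.09 ]
 [ 0.563 -0.173  0.089]
 [ 0.566 -0.177  0.084]
 [ 0.568 -0.179  0.079]
 [ 0.556 -0.172  0.069]
 [ 0.569 -0.187  0.068]
 [ 0.57  -0.183  0.067]
 [ 0.569 -0.184  0.063]
 [ 0.574 -0.184  0.064]
 [ 0.576 -0.183  0.063]
 [ 0.575 -0.179  0.06 ]
 [ 0.573 -0.172  0.057]
 [ 0.535  0.133  0.07 ]
 [ 0.536  0.145  0.072]
 [ 0.538  0.152  0.073]
 [ 0.539  0.157  0.072]
 [ 0.542  0.16   0.073]
 [ 0.544  0.158  0.071]
 [ 0.542  0.156  0.066]
 [ 0.543  0.15   0.062]
 [ 0.545  0.155  0.062]
 [ 0.547  0.156  0.061]
 [ 0.548  0.152  0.058]
 [ 0.571  0.139  0.071]
 [ 0.57   0.135  0.066]
 [ 0.573  0.129  0.063]
 [ 0.573  0.132  0.061]
 [ 0.577  0.129  0.061]
 [ 0.577  0.122  0.055]
 [ 0.576  0.154  0.066]
 [ 0.579  0.153  0.065]
 [ 0.583  0.131  0.055]
 [ 0.581  0.15   0.057]
 [ 0.621  0.111  0.075]
 [ 0.624  0.121  0.078]
 [ 0.621  0.128  0.075]
 [ 0.623  0.108  0.063]
 [ 0.7   -0.044  0.079]
 [ 0.626  0.126  0.07 ]]
8083 0.04161285913120678 ((0.6901723742485046, 0.04724466800689697), (0.5192973017692566, 0.7481552362442017), 15.453805923461914)
```

View pics/scene_crop.png

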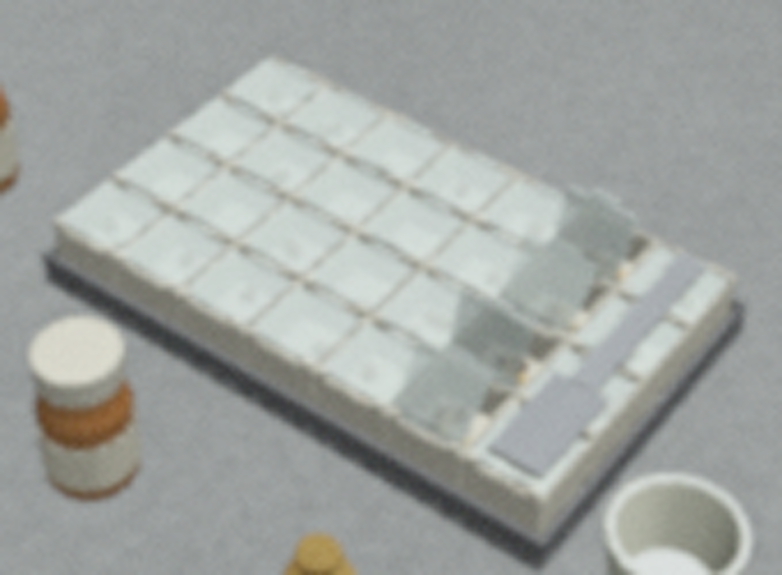

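View pics/side_crop.png

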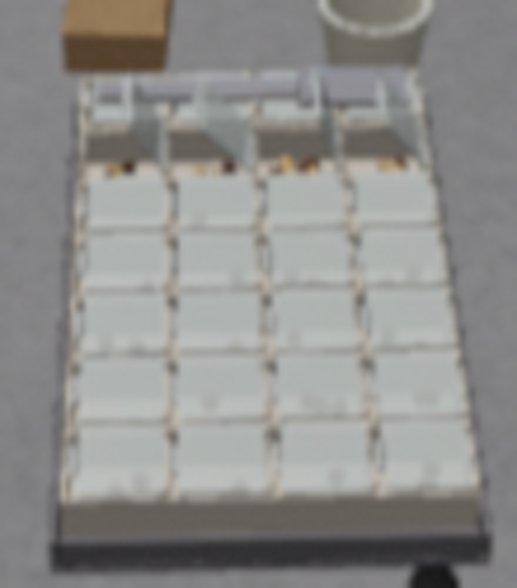

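The crops show one row with raised frosted lids. It is sixth from the left in the scene crop, from (450,400) to (600,215), and the second row below the top in the side crop. It has four lids and visible pills, so it is the open_box. The spatula lies on the outermost (+y) box next to it. The blue strip is shut and outside the tray, so I rule it out. Next I'll measure the box pose.

```bash
cat >> h.py <<'E'
def rect(n):
    d=np.load(n+'.npz');W=cloud(d)
    roi=(W[...,0]>.45)&(W[...,0]<.78)&(W[...,1]>-.2)&(W[...,1]<.25)&(abs(W[...,2]-.041)<.0065)
    k,l,s,c=cv2.connectedComponentsWithStats(cv2.morphologyEx(roi.astype(np.uint8),cv2.MORPH_CLOSE,np.ones((3,3))))
    i=1+s[1:,4].argmax();m=(l==i)&roi
    return d,W,m,cv2.minAreaRect(W[m][:,:2].astype(np.float32))
E
python3 - <<'E'
from h import *
for n in('scene','side'):
    d,W,m,r=rect(n); print(n,m.sum(),W[m][:,2].mean(),r)
    b=cv2.boxPoints(r);print(b.round(4))
    o=(d['image'][...,::-1].copy()); o[m]=(o[m]//2+np.array([0,0,120])).astype(np.uint8)
    cv2.imwrite(f'pics/{n}_m.png',cv2.resize(o[160:310,190:370],None,fx=4,fy=4))
E
```

```text
scene 5758 0.041998634219140636 ((0.5713782906532288, 0.05446547269821167), (0.28733810782432556, 0.17298805713653564), 73.59801483154297)
[[ 0.4478 -0.0589]
 [ 0.6138 -0.1078]
 [ 0.6949  0.1679]
 [ 0.529   0.2167]]
side 6304 0.041353236784083786 ((0.5707682371139526, 0.05283083766698837), (0.28986039757728577, 0.17053157091140747), 73.8659439086914)
[[ 0.4486 -0.0627]
 [ 0.6124 -0.1101]
 [ 0.6929  0.1684]
 [ 0.5291  0.2157]]
```

View pics/scene_m.png

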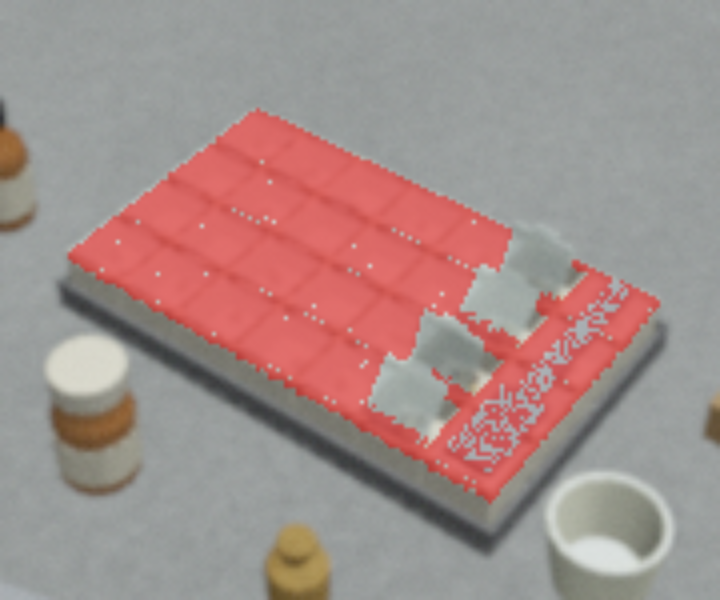

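View pics/side_m.png

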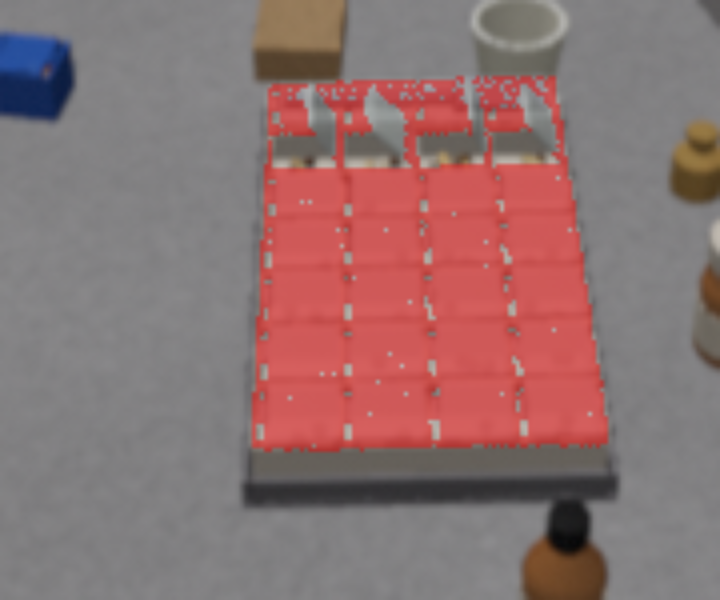

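Run:
```python
from h import *
a=np.radians(-16.3);R=np.array([[np.cos(a),-np.sin(a)],[np.sin(a),np.cos(a)]]);c=np.array([.5711,.0536])
for n in('scene','side'):
    d=np.load(n+'.npz');W=cloud(d);B=W.copy();B[...,:2]=(W[...,:2]-c)@R;B[...,1]-=.082;B*=1000
    m=(abs(B[...,0])<110)&(abs(B[...,1])<19)&(B[...,2]>45)&(B[...,2]<90)
    P=B[m];print(n,len(P))
    k,l=cv2.connectedComponents(m.astype(np.uint8),connectivity=4)
    for i in range(1,k):
        Q=B[l==i]
        if len(Q)<25: continue
        A=np.c_[Q[:,2]-39.5,np.ones(len(Q))];s,_,_,_=np.linalg.lstsq(A,Q[:,0],rcond=None)
        for _ in range(5):
            r=abs(A@s-Q[:,0]);g=r<max(1.5,np.median(r)*2);s=np.linalg.lstsq(A[g],Q[g,0],rcond=None)[0]
        print(len(Q),'hinge x %.1f angle %.2f'%(s[1],np.arctan2(1,-s[0])),'x',Q[:,0].min(),Q[:,0].max(),'y',np.percentile(Q[:,1],[2,98]),'zmax',Q[:,2].max())
    # spatula
    m=(abs(B[...,0])<110)&(B[...,1]>15)&(B[...,1]<70)&(B[...,2]>44.5)&(B[...,2]<50);P=B[m];print('spat',len(P),np.percentile(P,[1,50,99],axis=0).round(1))
```

```text
scene 985
468 hinge x -7.8 angle 0.68 x -62.939269755582586 -1.611857579911076 y [-16.91315997  18.20086554] zmax 76.05569594883899
516 hinge x 74.9 angle 0.80 x -1.8297258802998027 83.79959293984366 y [-16.81111492  18.16770129] zmax 80.14264059140419
spat 574 [[-73.7  16.4  44.7]
 [ 30.3  43.1  47.4]
 [ 78.9  57.2  49.7]]
side 340
54 hinge x 42.7 angle 1.22 x 27.096792299932194 39.907575403809176 y [-18.85305784  17.0222871 ] zmax 79.6968805005972
90 hinge x -41.1 angle 1.06 x -62.05588894799667 -44.65599949465368 y [-18.45267253  17.73774894] zmax 75.07558394342139
81 hinge x 85.1 angle 0.92 x 58.42700043281155 80.38457232933608 y [-18.76119408  17.36102608] zmax 73.85247252352877
112 hinge x 1.4 angle 0.82 x -28.513355988055803 -3.507578895433362 y [-18.2879882   16.15472437] zmax 70.72411589769234
spat 277 [[-75.2  17.5  44.7]
 [ 18.5  40.6  46.7]
 [ 76.8  54.7  49.6]]
```

Run:
```python
from h import *
from scipy.spatial.transform import Rotation as Ro
d=np.load('side.npz');W=cloud(d)
for uv in((90,60),(130,130),(215,50),(150,45),(250,95),(218,105)): print(uv,W[uv[1],uv[0]].round(3))
s=bot.read_state();T=Ro.from_rotvec(s['eef_rot']);print(T.as_matrix().round(3))
yb=np.array([.2807,.9598,0]);yb/=np.linalg.norm(yb)
xb=np.array([yb[1],-yb[0],0])
for sg in(1,-1):
    x=sg*yb;z=np.array([0,0,-1.]);G=Ro.from_matrix(np.c_[x,np.cross(z,x),z])
    print(sg,np.degrees((T.inv()*G).as_rotvec()).round(2))
p=np.array([.5711,.0536,0])+.082*yb; print('box',p,'xb',xb)
st=p+xb*.110; st[2]=.11
print('start',st,'shift tool mm',(T.inv().apply(st-s['ee_pos'])*1000).round(1))
```

```text
(90, 60) [0.187 0.655 0.21 ]
(130, 130) [0.245 0.602 0.015]
(215, 50) [ 0.675  1.733 -0.202]
(150, 45) [0.349 0.722 0.209]
(250, 95) [0.621 0.662 0.04 ]
(218, 105) [0.508 0.598 0.055]
[[ 0.273  0.962 -0.   ]
 [ 0.962 -0.273 -0.001]
 [-0.001 -0.    -1.   ]]
1 [-0.01  0.08  0.45]
-1 [-1.2000e-01 -1.0000e-02 -1.7955e+02]
box [0.5941173  0.13230326 0.        ] xb [ 0.95979591 -0.2806988   0.        ]
start [0.69969485 0.1014264  0.11      ] shift tool mm [-310.6  645.4  121. ]
```

Call:
move_arm(
  commands=[
    [[-18,36,0,0,0,0,0],[-36,72,0,0,0,0,0],[-54,108,0,0,0,0,0],[-72,144,0,0,0,0,0],[-90,180,0,0,0,0,0],[-108,216,0,0,0,0,0],[-126,252,0,0,0,0,0],[-144,288,0,0,0,0,0],[-162,324,0,0,0,0.2,0],[-180,360,0,0,0,0.4,0],[-200,400,0,0,0,0.4,0],[-200,400,0,0,0,0.4,0]],
  ],
  force=20,
)

```text
t: 1.35
ee_pos: [0.4982, 0.272, 0.2312]
eef_rot: [2.515, 1.878, 0.002]
wrist_force: [-0.5, 0.6, -0.5]
width: -0.0
```

```bash
cat >> h.py <<'E'
def st():
    from scipy.spatial.transform import Rotation as Ro
    s=bot.read_state();T=Ro.from_rotvec(s['eef_rot']);p=s['ee_pos']
    yb=np.array([.2807,.9598]);xb=np.array([.9598,-.2807]);c=np.array([.5711,.0536])+.082*yb
    r=p[:2]-c
    print('t',s['t'],'box frame mm',(r@xb*1e3).round(1),(r@yb*1e3).round(1),'z',(p[2]*1e3).round(2),'F',s['wrist_force'].round(2),'w',round(s['width'],4))
    print(T.as_matrix().round(4).tolist())
E
python3 -c "from h import *;st()"
```

```text
t 1.35 box frame mm -131.3 107.2 z 231.2 F [-0.52  0.61 -0.49] w -0.0
[[0.2843, 0.9587, 0.0025], [0.9587, -0.2843, -0.0014], [-0.0006, 0.0028, -1.0]]
```

Call:
move_arm(
  commands=[
    [[-15,34,0,0,0,0,0],[-30,68,0,0,0,0,0],[-45,102,0,0,0,0,0],[-60,136,0,0,0,0,0],[-75,170,10,0,0,0,0],[-92,206,30,0,0,0,0],[-107,241,60,0,0,0,0],[-107,241,90,0,0,0,0],[-107,241,120,0,0,0,0],[-107,241,120,0,0,0,0],[-107,241,120,0,0,0,0]],
  ],
)

```text
t: 2.45
ee_pos: [0.6947, 0.1058, 0.111]
eef_rot: [-2.512, -1.885, 0.002]
wrist_force: [1.3, 0.2, 0.4]
width: -0.0001
```

```bash
python3 -c "
from h import *;st()
for n in('scene','side','wrist'):
    d=grab(n)
    if n!='scene': cv2.imwrite(f'pics/{n}1.png',d['image'][...,::-1])"
```

```text
t 2.45 box frame mm 104.0 2.8 z 111.01 F [1.28 0.2  0.4 ] w -0.0001
[[0.2796, 0.9601, -0.0019], [0.9601, -0.2796, -0.0], [-0.0006, -0.0018, -1.0]]
```

View pics/wrist1.png

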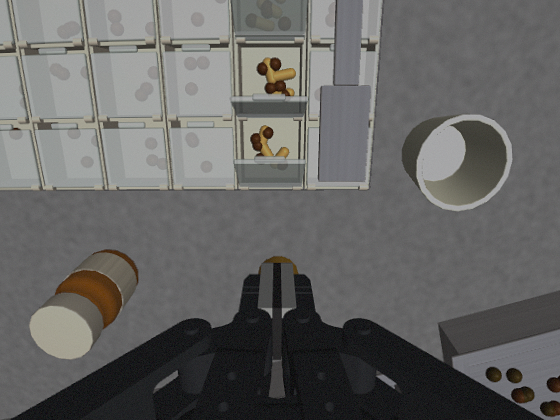

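View pics/side1.png

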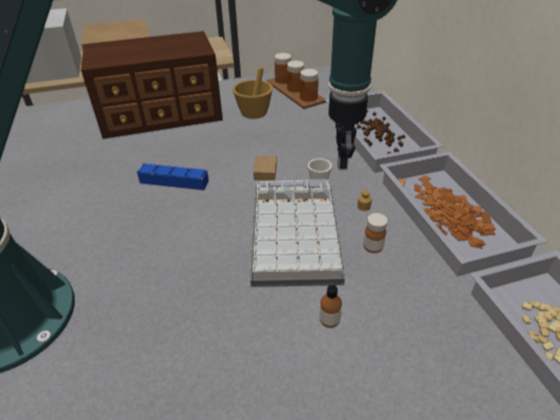

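Run:
```python
from h import *
yb=np.array([.2807,.9598]);xb=np.array([.9598,-.2807]);c=np.array([.5711,.0536])+.082*yb
def bx(w): r=w[:2]-c; return np.array([r@xb,r@yb,w[2]])*1e3
for n in('scene','side'):
    d=np.load(n+'.npz');W=cloud(d);im=d['image'].astype(int)
    B=np.dstack([(W[...,:2]-c)@xb,(W[...,:2]-c)@yb,W[...,2]])*1e3
    m=(im[...,0]>im[...,2]+50)&(abs(B[...,0]-120)<60)&(abs(B[...,1])<60)&(B[...,2]>5)&(B[...,2]<60)
    P=B[m];print(n,len(P),np.percentile(P,[3,50,97],axis=0).round(1) if len(P) else '')
d=np.load('wrist.npz')
for uv in((305,103),(235,103),(305,160),(235,160),(237,190),(306,190),(320,180),(369,189)): print(uv,bx(onplane(d,*uv,.041)).round(1),bx(pt(d,*uv)).round(1))
```

```text
scene 264 [[158.4  -2.9   9. ]
 [171.   11.4  29.3]
 [179.6  21.1  47.3]]
side 163 [[139.1 -12.4  10. ]
 [160.8  -4.5  27.8]
 [173.5   6.9  47.2]]
(305, 103) [32.4 20.1 41. ] [31.2 17.9 69.9]
(235, 103) [ 32.4 -19.9  41. ] [ 31.2 -16.7  69.9]
(305, 160) [65.3 20.9 41. ] [66.1 21.2 37.3]
(235, 160) [ 65.4 -21.   41. ] [ 60.  -17.8  68.4]
(237, 190) [ 84.  -20.4  41. ] [ 95.7 -25.1  -0.4]
(306, 190) [84. 22. 41.] [95.6 25.5 -0.2]
(320, 180) [77.6 30.3 41. ] [76.4 29.8 45.8]
(369, 189) [83.2 60.8 41. ] [94.8 71.8 -0.4]
```

```bash
python3 -c "
from h import *;st()"
```

```text
t 2.6 box frame mm 106.0 3.5 z 113.66 F [-0.84 -0.32  0.63] w 0.0
[[0.2794, 0.9602, 0.0036], [0.9602, -0.2794, 0.0002], [0.0012, 0.0034, -1.0]]
```

Call:
move_arm(
  commands=[
    [[-1,0,15,0,0,0,0],[-2,0,30,0,0,0,0],[-3,0,45,0,0,0,0],[-3,0,60,0,0,0,0],[-3,0,60,0,0,0,0],[-3,0,60,0,0,0,0],[-3,0,60,0,0,0,0],[-3,0,60,0,0,0,0]],
  ],
)

```text
t: 3.4
ee_pos: [0.6954, 0.1024, 0.0521]
eef_rot: [2.513, 1.884, 0.002]
wrist_force: [0.0, -0.0, 0.9]
width: -0.0002
```

```bash
python3 -c "
from h import *;st()"
```

```text
t 3.4 box frame mm 105.6 -0.3 z 52.11 F [ 0.01 -0.04  0.88] w -0.0002
[[0.28, 0.96, 0.0015], [0.96, -0.28, -0.0], [0.0004, 0.0014, -1.0]]
```

Call:
move_arm(
  commands=[
    [[0,-4,1,0,0,0,0],[0,-9,2,0,0,0,0],[0,-14,2,0,0,0,0],[0,-19,2,0,0,0,0],[0,-24,3,0,0,0,0],[0,-29,4,0,0,0,0],[0,-34,5,0,0,0,0],[0,-39,6,0,0,0,0],[0,-44,7,0,0,0,0],[0,-44,8,0,0,0,0],[0,-44,8,0,0,0,0]],
  ],
)

```text
t: 4.5
ee_pos: [0.6521, 0.1147, 0.0431]
eef_rot: [-2.513, -1.885, 0.001]
wrist_force: [0.5, 0.0, 0.4]
width: -0.0001
```

```bash
python3 -c "
from h import *;st()
d=grab('side');cv2.imwrite('pics/side2.png',cv2.resize(d['image'][110:290,200:400,::-1],None,fx=3.3,fy=3.3,interpolation=cv2.INTER_CUBIC))
d=grab('wrist');cv2.imwrite('pics/wrist2.png',d['image'][...,::-1])
"
```

```text
t 4.5 box frame mm 60.6 -0.6 z 43.09 F [0.55 0.03 0.41] w -0.0001
[[0.2799, 0.96, -0.0005], [0.96, -0.2799, -0.0001], [-0.0003, -0.0004, -1.0]]
```

View pics/side2.png

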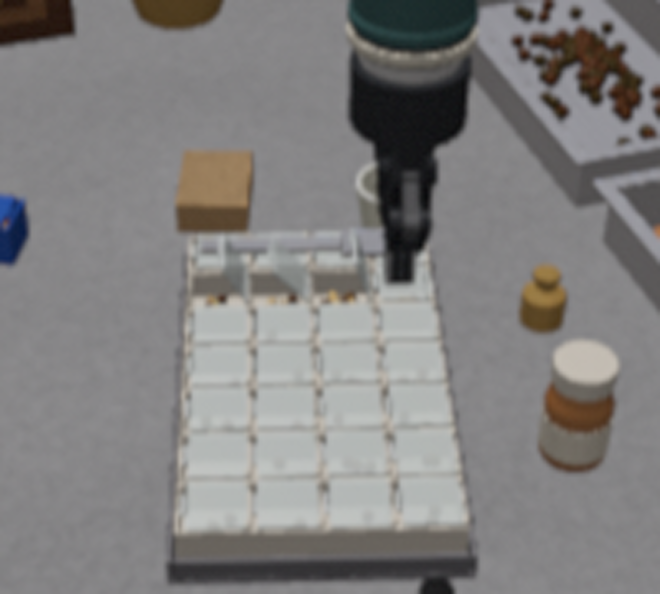

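View pics/wrist2.png

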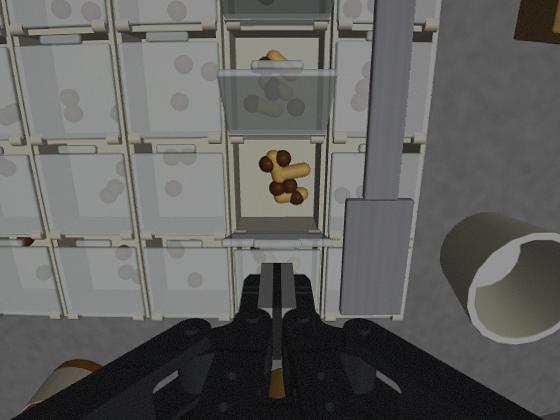

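Lid 1 is nearly down in both views, at about (405,285) in the side crop, and the other three still stand. Next I press it shut gently.

Call:
move_arm(
  commands=[
    [[0,0,1,0,0,0,0],[0,0,2,0,0,0,0],[0,0,2,0,0,0,0],[0,0,2,0,0,0,0]],
  ],
)

```text
t: 5.0
ee_pos: [0.6524, 0.1146, 0.0412]
eef_rot: [-2.513, -1.885, 0.0]
wrist_force: [0.5, -0.6, 0.4]
width: -0.0001
```

```bash
python3 -c "
from h import *;st()"
```

```text
t 5.0 box frame mm 60.9 -0.6 z 41.2 F [ 0.49 -0.58  0.37] w -0.0001
[[0.28, 0.96, -0.0002], [0.96, -0.28, -0.0001], [-0.0002, -0.0002, -1.0]]
```

Call:
move_arm(
  commands=[
    [[0,0,0.5,0,0,0,0],[0,0,1,0,0,0,0],[0,0,1,0,0,0,0]],
  ],
)

```text
t: 5.3
ee_pos: [0.6524, 0.1146, 0.041]
eef_rot: [2.513, 1.885, 0.0]
wrist_force: [-1.8, -0.5, 5.2]
width: -0.0002
```

```bash
python3 -c "
from h import *;st()"
```

```text
t 5.3 box frame mm 60.9 -0.6 z 41.03 F [-1.83 -0.54  5.19] w -0.0002
[[0.28, 0.96, 0.0002], [0.96, -0.28, -0.0002], [-0.0001, 0.0002, -1.0]]
```

Contact came at z = 41.0 with 5 N, so lid 1 is shut. Now lid 2: up, forward, and down along the same profile.

Call:
move_arm(
  commands=[
    [[0,0,-4,0,0,0,0],[0,-1,-9,0,0,0,0],[0,-7,-9,0,0,0,0],[0,-13,-9,0,0,0,0],[0,-19,-8,0,0,0,0],[0,-25,-7,0,0,0,0],[0,-31,-6,0,0,0,0],[0,-37,-5,0,0,0,0],[0,-42,-4,0,0,0,0],[0,-42,-2,0,0,0,0],[0,-42,-0.8,0,0,0,0],[0,-42,-0.2,0,0,0,0]],
  ],
)

```text
t: 6.5
ee_pos: [0.6117, 0.1265, 0.0409]
eef_rot: [-2.513, -1.884, 0.001]
wrist_force: [-3.7, 0.6, 10.9]
width: 0.0001
```

```bash
python3 -c "
from h import *;st()"
```

```text
t 6.5 box frame mm 18.5 -0.6 z 40.9 F [-3.69  0.59 10.92] w 0.0001
[[0.2801, 0.96, -0.001], [0.96, -0.2801, 0.0], [-0.0002, -0.0009, -1.0]]
```

Call:
move_arm(
  commands=[
    [[0,0,-4,0,0,0,0],[0,0,-9,0,0,0,0],[0,-6,-9,0,0,0,0],[0,-12,-9,0,0,0,0],[0,-18,-8,0,0,0,0],[0,-24,-7,0,0,0,0],[0,-30,-6,0,0,0,0],[0,-36,-5,0,0,0,0],[0,-42,-4.5,0,0,0,0],[0,-42,-3,0,0,0,0],[0,-42,-2.2,0,0,0,0],[0,-42,-1.6,0,0,0,0]],
  ],
)

```text
t: 7.7
ee_pos: [0.572, 0.1382, 0.042]
eef_rot: [2.513, 1.885, 0.0]
wrist_force: [-0.1, -0.1, 0.1]
width: -0.0001
```

```bash
python3 -c "
from h import *;st()
d=grab('side');cv2.imwrite('pics/side3.png',cv2.resize(d['image'][110:290,200:400,::-1],None,fx=3.3,fy=3.3,interpolation=cv2.INTER_CUBIC));st()
"
```

```text
t 7.7 box frame mm -22.9 -0.6 z 42.02 F [-0.13 -0.12  0.1 ] w -0.0001
[[0.28, 0.96, 0.0001], [0.96, -0.28, -0.0001], [-0.0001, 0.0002, -1.0]]
t 7.75 box frame mm -22.8 -0.6 z 41.96 F [-0.61 -0.06  0.46] w 0.0001
[[0.2801, 0.96, 0.0001], [0.96, -0.2801, -0.0001], [-0.0001, 0.0001, -1.0]]
```

View pics/side3.png

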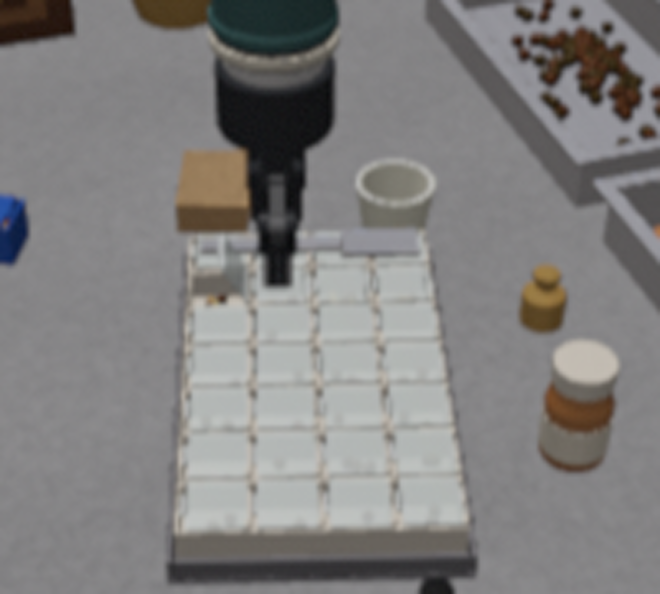

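Lids 1 and 2 are flush at (400,280) and (340,280), lid 3 is under the fingertip, and lid 4 still stands at (215,260). I'll press lid 3 about 1.3 mm further.

Call:
move_arm(
  commands=[
    [[0,0,0.6,0,0,0,0],[0,0,1.2,0,0,0,0],[0,0,1.4,0,0,0,0],[0,0,1.4,0,0,0,0]],
  ],
)

```text
t: 8.15
ee_pos: [0.5721, 0.1381, 0.041]
eef_rot: [2.513, 1.885, 0.001]
wrist_force: [-0.1, -1.1, 4.4]
width: 0.0
```

```bash
python3 -c "
from h import *;st()"
```

```text
t 8.15 box frame mm -22.8 -0.6 z 41.03 F [-0.09 -1.05  4.4 ] w 0.0
[[0.28, 0.96, 0.0006], [0.96, -0.28, -0.0001], [0.0001, 0.0006, -1.0]]
```

Call:
move_arm(
  commands=[
    [[0,0,-4,0,0,0,0],[0,0,-9,0,0,0,0],[0,-6,-9,0,0,0,0],[0,-12,-9,0,0,0,0],[0,-18,-8,0,0,0,0],[0,-24,-7,0,0,0,0],[0,-30,-6,0,0,0,0],[0,-36,-5,0,0,0,0],[0,-42,-4,0,0,0,0],[0,-42,-2.5,0,0,0,0],[0,-42,-1.5,0,0,0,0],[0,-42,-1.2,0,0,0,0]],
  ],
)

```text
t: 9.35
ee_pos: [0.5316, 0.1499, 0.0417]
eef_rot: [2.513, 1.885, -0.0]
wrist_force: [0.3, 0.2, -0.9]
width: 0.0002
```

```bash
python3 -c "
from h import *;st()"
```

```text
t 9.35 box frame mm -64.9 -0.7 z 41.75 F [ 0.32  0.18 -0.87] w 0.0002
[[0.28, 0.96, -0.0], [0.96, -0.28, -0.0001], [-0.0001, -0.0, -1.0]]
```

Call:
move_arm(
  commands=[
    [[0,0,0.5,0,0,0,0],[0,0,1,0,0,0,0],[0,0,1.2,0,0,0,0],[0,0,1.2,0,0,0,0]],
  ],
)

```text
t: 9.75
ee_pos: [0.5318, 0.1499, 0.041]
eef_rot: [2.513, 1.885, 0.001]
wrist_force: [-0.7, -1.2, 3.6]
width: 0.0003
```

```bash
python3 -c "
from h import *;st()"
```

```text
t 9.75 box frame mm -64.8 -0.6 z 41.04 F [-0.73 -1.19  3.63] w 0.0003
[[0.2801, 0.96, 0.0006], [0.96, -0.2801, -0.0001], [0.0001, 0.0006, -1.0]]
```

Lid 4 is pressed at z = 41.0 with 3.6 N. I'll lift clear, retreat and check.

Call:
move_arm(
  commands=[
    [[0,0,-5,0,0,0,0],[0,0,-20,0,0,0,0],[0,0,-45,0,0,0,0],[0,-10,-75,0,0,0,0],[0,-20,-105,0,0,0,0],[0,-35,-130,0,0,0,0],[0,-50,-150,0,0,0,0],[0,-50,-150,0,0,0,0],[0,-50,-150,0,0,0,0]],
  ],
)

```text
t: 10.65
ee_pos: [0.4837, 0.164, 0.1911]
eef_rot: [2.512, 1.885, 0.002]
wrist_force: [-0.3, 0.4, -0.5]
width: 0.0006
```

```bash
cp side.npz side_old.npz
python3 - <<'E'
from h import *
st()
a=grab('scene');b=grab('side');w=grab('wrist')
cv2.imwrite('pics/scene4.png',cv2.resize(a['image'][160:320,180:380,::-1],None,fx=3.5,fy=3.5,interpolation=cv2.INTER_CUBIC))
cv2.imwrite('pics/side4.png',cv2.resize(b['image'][130:300,220:400,::-1],None,fx=3.5,fy=3.5,interpolation=cv2.INTER_CUBIC))
cv2.imwrite('pics/wrist4.png',w['image'][...,::-1])
yb=np.array([.2807,.9598]);xb=np.array([.9598,-.2807]);c=np.array([.5711,.0536])+.082*yb
for n,d in(('scene',a),('side',b),('wrist',w)):
    W=cloud(d);B=np.dstack([(W[...,:2]-c)@xb,(W[...,:2]-c)@yb,W[...,2]])*1e3
    for k in range(4):
        h=83.5-42*k; z=[]
        for lo,hi in((5,17),(20,35)):
            m=(B[...,0]<h-lo)&(B[...,0]>h-hi)&(abs(B[...,1])<15)&(B[...,2]<90);z.append((m.sum(),np.median(B[...,2][m]).round(2)))
        print(n,k+1,z,end=' ')
        m=(B[...,0]<h-20)&(B[...,0]>h-35)&(abs(B[...,1]+41)<15)&(B[...,2]<90);print('neighbour',np.median(B[...,2][m]).round(2))
for n in('scene','side'): print(n,rect(n)[3])
E
```

```text
t 10.65 box frame mm -114.9 -0.5 z 191.06 F [-0.3   0.38 -0.5 ] w 0.0006
[[0.2796, 0.9601, 0.0015], [0.9601, -0.2796, 0.0001], [0.0005, 0.0014, -1.0]]
scene 1 [(np.int64(64), np.float64(42.39)), (np.int64(83), np.float64(42.29))] neighbour 42.46
scene 2 [(np.int64(63), np.float64(42.26)), (np.int64(76), np.float64(42.37))] neighbour 42.51
scene 3 [(np.int64(55), np.float64(42.51)), (np.int64(69), np.float64(42.5))] neighbour 42.59
scene 4 [(np.int64(54), np.float64(42.43)), (np.int64(61), np.float64(42.36))] neighbour 42.48
side 1 [(np.int64(42), np.float64(42.51)), (np.int64(49), np.float64(41.72))] neighbour 42.11
side 2 [(np.int64(42), np.float64(41.84)), (np.int64(56), np.float64(41.86))] neighbour 41.69
side 3 [(np.int64(44), np.float64(41.91)), (np.int64(48), np.float64(41.81))] neighbour 41.65
side 4 [(np.int64(42), np.float64(41.96)), (np.int64(56), np.float64(41.88))] neighbour 41.96
wrist 1 [(np.int64(100), np.float64(40.38)), (np.int64(30), np.float64(40.5))] neighbour nan
wrist 2 [(np.int64(0), np.float64(nan)), (np.int64(0), np.float64(nan))] neighbour 40.24
wrist 3 [(np.int64(0), np.float64(nan)), (np.int64(0), np.float64(nan))] neighbour 40.39
wrist 4 [(np.int64(381), np.float64(40.53)), (np.int64(609), np.float64(40.37))] neighbour 40.46
scene ((0.570963442325592, 0.054464079439640045), (0.28700894117355347, 0.1743631213903427), 73.67449188232422)
side ((0.5703734755516052, 0.052161797881126404), (0.2879590392112732, 0.17044375836849213), 73.79998779296875)
  return _methods._mean(a, axis=axis, dtype=dtype,
  ret = ret.dtype.type(ret / rcount)
```

View pics/scene4.png

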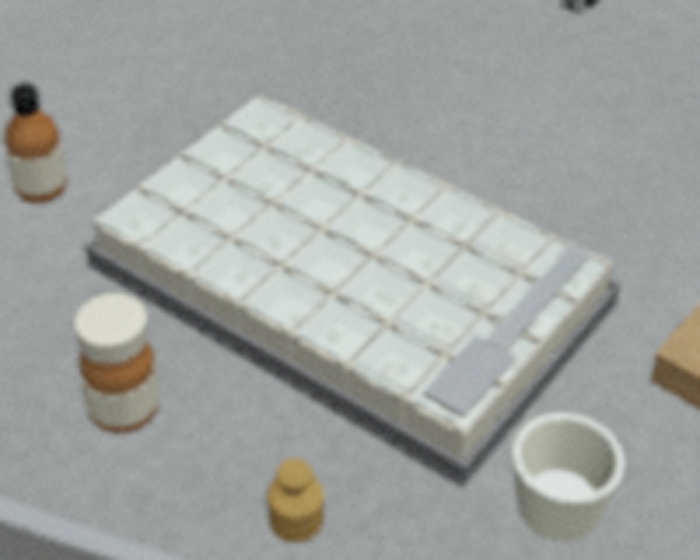

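View pics/side4.png

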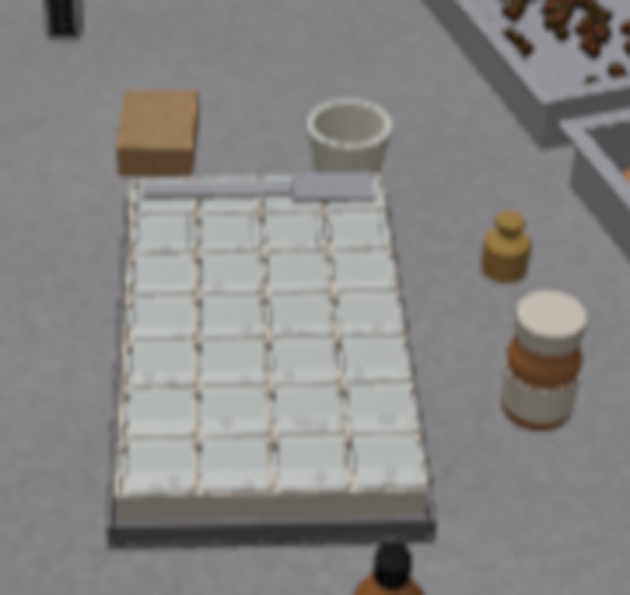

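View pics/wrist4.png

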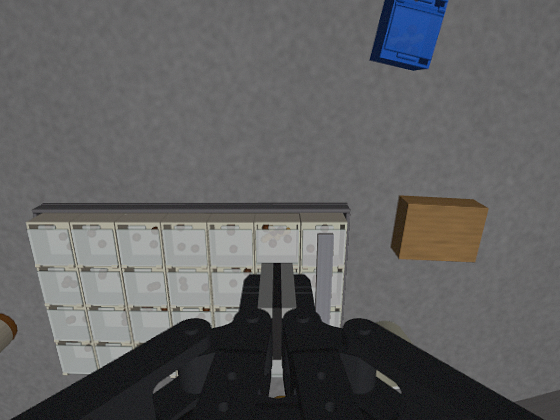

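All four lids are flush with their neighbours in all three views, and the tray, spatula and bystanders have not moved. I'm handing in the job.

```bash
python3 -c "
from h import *
print(bot.close_job())"
```

```text
the job is handed in; nothing more can be done
None
```

All four lids of the open box are shut, folded in order from lid 1 at the far end to lid 4 nearest the robot, and the job is handed in. The open box was the sixth across the tray, next to the one with the spatula on it. With the fingers closed, I swept the row once from the hinge side. I pressed each lid down at its free end before going on to the next, then lifted clear. The last move ended at about 10.7 s of the 48 s allowed.

**Lids:** each press stopped at a tip height of about 41 mm, the height of a shut lid. In the scene and side depth images all four lids match their neighbours within about 0.5 mm. The wrist view, partly blocked by the fingers, covered only lids 1 and 4 and agreed.

**Force:** lids 1, 3 and 4 took about 4–5 N. Lid 2 took about 11 N, firmer than I intended. I saw no sign that it moved or bent anything.

**Surroundings:** the tray measured within about 1 mm and 0.1° of where it started. The spatula, bottles, cup, weight and carton look unmoved in the pictures, but I did not measure them again.

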